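# Let the large caster wheel out of its dispenser

### The arm

A 6-joint arm with a two-finger parallel gripper is mounted at the origin on the work surface. World frame = base frame: x ahead of the robot, y to its left, z up, the work surface at z = 0. Lengths are in m, angles in rad, forces in N, time in s.
With the tool pointing down it reaches from about 0.35 to 0.775 m from the base axis. Payload 7.3 kg.
Tool frame: the origin (TCP) lies between the finger pads; the fingertips stand robot.tcp_to_tips ahead of it and the grasp point (between the pads) lies 2 mm behind it (robot.tcp_to_tips is the distance from the TCP to the fingertips, in m); y points along the fingers, x is the direction in which the jaws open and shut, and the axes are right-handed (so a half turn about y gives the same grasp; the last joint's range is limited). The gripper opens to 92 mm and grips with 3 to 60 N. Pads are 19 mm wide; open, the fingers measure 130 mm over their backs; the gripper's body (75 mm by 190 mm) begins 47 mm behind the grasp point.
Start: joints at [-1.466, 0.342, 1.524, -0, 1.275, -0.146], TCP at [0.13, -0.509, 0.244] pointing down, gripper open.
Joint ranges: [-2.53, 2.53], [-0.77, 2.02], [0.04, 2.7], [-1, 4.14], [0.28, 2.66], [-3.11, 3.11]. Speed limits (rad/s): [2.57, 2.57, 3.14, 3.14, 3.14, 3.14].

### API

Orientations are given as [roll, pitch, yaw] about the fixed x, y, z axes, in that order (R = Rz(yaw) Ry(pitch) Rx(roll)).
In Python, from cell import status, read_camera, get_calibration, robot gives the robot as it stands.
- The arm moves only by the shell command python3 -m creep 'ROWS' [FORCE]. ROWS is JSON, a list of rows, each an object of numbers: "dx", "dy", "dz": the shift along the tool's x, y, z in m; "rx", "ry", "rz": the turn, a rotation vector about the tool's x, y, z in rad; "gripper": the opening, from 0 (shut) to 1 (fully open). A call has 1 to 20 rows; each row is the pose to reach, as a shift and turn from the pose commanded when the call began, along the tool's axes at that moment; what a row does not reach only later rows make up. A row lasts 1/8 s, in which the tool goes at most 62.5 mm and 10.7 degrees, less where a joint would pass 70% of its speed; a pose out of reach is approached as far as the arm can. A call with a gripper value outside its range is refused whole. The fingers move at their own pace and stop on an object; FORCE is the grip in N (left out, the last holds). Time passes only in rows, so rows that repeat a pose let the fingers close. It gives the time, the measured TCP pose, the force and the opening at its end, in the units of the state.
- status.observe(): the state, without advancing time (a new reading comes with each control period).
- read_camera(name): name is "scene" or "side" or "wrist"; returns (picture, depth): 480x640x3 uint8, red, green, blue; 480x640 float32, m along the optical axis (not along the pixel's ray), 0 where there is no reading.
- get_calibration(name): a dict with "fx", "fy", "cx", "cy" (pixels), "xyz" and "rotation" of the camera in the world; the wrist camera has in their place "mount" (4x4, takes a point from camera to tool coordinates, whose origin is the TCP and whose axes are the tool frame's). Camera axes: x right, y down, z forward; pixel columns grow to the right and rows downward; lengths in m; the calibration is good to about 2 mm. A picture is of the moment at which its call begins: read the wrist's pose just before it. get_calibration takes no time and is no camera call.
- robot.hand_in(): hands the job in, once; it reports no verdict.
The state is a dict: "time": time; "qpos": joint angles; "qvel": joint speeds; "joint_efforts": joint torques, N m; "tool_pos": TCP position; "tool_rot": TCP orientation; "contact_force": force on the tool from outside, world axes, zero at the start; "torque": the same for the moment, N m; "opening": finger opening in m.
Only numpy, scipy, OpenCV 4.12 (cv2) and the standard library are available. Lean on these libraries where they do the work, as an engineer would, in place of code of your own. Each camera call takes 0.05 s, during which the arm holds its last target.

### The job

Two lever-gated dispensers on the bench each hold one caster wheel behind a shut gate. On the one holding the larger wheel, press its paddle down with a fingertip until the gate lifts and the wheel rolls into the catch tray, then let the paddle come back up so that the gate is shut again, and finish clear of it. Do not touch the wheels or the gates, and leave the other dispenser and everything else on the bench as it is.

Things in the scene. Friction and masses are not known exactly. Their poses are not given: they have to be found in the camera images.
- disp_big: the wheel dispenser that holds the large wheel, a steel fixture on the bench; two alike, in either place. Origin on the bench under the pivot. Own +x runs from paddle to gate. The rocker, 24 mm wide, is on a level axle 100 mm up; cheeks beside it reach 116 mm. Paddle centred at x -110 mm, gate at x +130 mm. Lane along y at x 130, wheel at y about +22 mm. Reaches from x -137 to +170, y -165 to +90
- rocker_big (a joint): tilt of the rocker of the dispenser with the large wheel, rad: 0 = gate shut (a spring brings it back), grows as the paddle goes down and the gate rises, stop at 0.40. The spring needs about 3 N on the paddle's middle to start and about 6 N at the stop. The large wheel can pass at about 0.28 rad and above, and then rolls into the tray in about 1 s
- paddle_big_top (a point): middle of the top face of that paddle (large-wheel dispenser): 54 mm along x, 60 mm along y, 6 mm thick; its z axis is the face's normal. 111 mm above the bench with the gate shut, about 67 mm with it fully down. It swings in an arc about the pivot
- gate_big: the gate blade at the far end of the rocker of the large-wheel dispenser, 24 mm wide, 6 mm thick; origin at the rocker's mid height, its lower edge 45 mm below, 10 mm above the lane's floor when shut. The lane (30 mm wide inside, floor 45 mm up here) slopes down towards the dispenser's -y, into its tray
- wheel_big: the large caster wheel, 42 mm across and 26 mm wide, black tyre and grey hub, standing in its lane against the gate; origin at its centre, x along its axle
- disp_small: the wheel dispenser that holds the small wheel, a steel fixture on the bench; two alike, in either place. Origin on the bench under the pivot. Own +x runs from paddle to gate. The rocker, 24 mm wide, is on a level axle 100 mm up; cheeks beside it reach 116 mm. Paddle centred at x -110 mm, gate at x +130 mm. Lane along y at x 130, wheel at y about +22 mm. Reaches from x -137 to +170, y -165 to +90
- rocker_small (a joint): tilt of the rocker of the dispenser with the small wheel, rad: 0 = gate shut (a spring brings it back), grows as the paddle goes down and the gate rises, stop at 0.40. The spring needs about 3 N on the paddle's middle to start and about 6 N at the stop. To be left alone
- paddle_small_top (a point): middle of the top face of that paddle (small-wheel dispenser): 54 mm along x, 60 mm along y, 6 mm thick; its z axis is the face's normal. 111 mm above the bench with the gate shut, about 67 mm with it fully down. It swings in an arc about the pivot
- gate_small: the gate blade at the far end of the rocker of the small-wheel dispenser, 24 mm wide, 6 mm thick; origin at the rocker's mid height, its lower edge 45 mm below, 10 mm above the lane's floor when shut. The lane (30 mm wide inside, floor 45 mm up here) slopes down towards the dispenser's -y, into its tray
- wheel_small: the small caster wheel, 30 mm across and 20 mm wide, black tyre and grey hub, standing in its lane against the gate; origin at its centre, x along its axle
- tray_big (a point): middle of the floor of the catch tray at the low end of the large wheel's lane, 14 mm above the bench; in the dispenser's frame at x 130, y -110 mm. The open tray is 64 mm (x) by 104 mm (y) inside, walls to 60 mm above the bench
- wheel_spare: a loose wheel like the large one (42 mm across, 26 mm wide) lying flat on the bench, not part of the job; a bystander
- screwdriver: a screwdriver, 190 mm long, lying on the bench; a bystander
- breaker: a grey circuit-breaker block, 55 x 50 mm, 84 mm high, origin at the centre of its underside; a bystander
- cleaner: a white cleaning bottle, 70 mm across, 190 mm tall, origin under its centre; a bystander
- film_roll: an upright white roll of film, 80 mm across, 160 mm tall, origin under its centre; a bystander
- screw_bin: a black open bin, 110 x 80 mm, 45 mm high, origin under its centre; a bystander
- offcut: a wood offcut, 130 x 85 mm, 36 mm high, origin under its centre; a bystander
- paddle_big: the paddle of the large wheel's dispenser: its origin lies at the middle of its underside, 6 mm below its top face
Not all that is in view belongs to the job. What is shaped like the wheel_big but red or turquoise is not meant.

How it is judged:
On the way, in this order (a step that is already met when the one before it is completed fails the run):
1. a finger presses the paddle of the large wheel's dispenser and the gate rises (rocker past 0.15 rad) (value of joint rocker_big above 0.15 rad and contact force between the fingers and paddle_big above 0.5 N).
2. the large wheel has rolled into the catch tray (x of wheel_big in the frame of disp_big between 0.098 and 0.162 m and y of wheel_big in the frame of disp_big between -0.165 and -0.06 m and z of wheel_big in the frame of disp_big between 0.01 and 0.05 m), for 0.1 s.
At the end, for the whole second after the job is handed in: The large wheel lies at rest within the walls of its own dispenser's catch tray (its centre less than 50 mm above the bench), both rockers are back within 0.04 rad of shut, the small wheel still stands behind its gate, and each bystander is within 30 mm of where it began (all of step 2 and linear speed of wheel_big below 0.03 m/s and value of joint each of rocker_big, rocker_small below 0.04 rad and y of wheel_small in the frame of disp_small between 0 and 0.05 m and x of wheel_small in the frame of disp_small between 0.112 and 0.148 m and distance of each of wheel_spare, screwdriver, breaker, cleaner, film_roll, screw_bin, offcut from where it was at the start of the episode below 0.03 m); the robot touches nothing.
It fails at once if the robot touches either wheel: the wheels are not to be handled (contact force between any of the fingers, the arm and wheel_big above 0.5 N or contact force between any of the fingers, the arm and wheel_small above 0.5 N).
It fails at once if the robot lifts or pushes a gate blade directly instead of working the paddle (contact force between any of the fingers, the arm and gate_big above 0.5 N or contact force between any of the fingers, the arm and gate_small above 0.5 N).
It fails at once if the large wheel is lifted (centre over 110 mm above the bench) (height (world z) of wheel_big above 0.11 m).
It fails at once if the other dispenser's paddle is pressed (rocker tilted more than 0.1 rad) (value of joint rocker_small above 0.1 rad).
It fails at once if a bystander is moved by more than 30 mm (distance of any of wheel_spare, screwdriver, breaker, cleaner, film_roll, screw_bin, offcut from where it was at the start of the episode above 0.03 m).
It also fails if it takes over 30 s, if anything falls off the work surface, if the arm or the gripper's body presses on something with over 40 N, if the wrist force passes 120 N, or if a joint passes its speed limit or range.

## Working session

There is one attempt and no reset: what is moved stays moved. The work goes in short steps, Python scripts to look and compute and a shell command to move; the robot and the scene stay as the last step left them, time stands still between calls to the robot, and variables do not carry over. Pictures are saved under pics/ and viewed, and the job is handed in when it is done.

```bash
mkdir -p pics; ls; python3 - <<'E'
from cell import status, read_camera, get_calibration, robot
import cv2,numpy as np
print(status.observe()); print(robot.tcp_to_tips)
for n in ("scene","side"):
    p,d=read_camera(n); cv2.imwrite(f"pics/{n}0.png",p[:,:,::-1]); np.savez(f"{n}0.npz",p=p,d=d); print(n,get_calibration(n))
p,d=read_camera("wrist"); cv2.imwrite("pics/wrist0.png",p[:,:,::-1]); print(get_calibration("wrist"))
E
```

```text
pics
{'time': 0.0, 'qpos': array([-1.46599696e+00,  3.42708229e-01,  1.52500271e+00, -9.81338737e-06,
        1.27539617e+00, -1.45961558e-01]), 'qvel': array([-1.35600132e-03, -1.38512605e-03,  1.17084212e-03,  7.37864231e-05,
        4.94252019e-04,  1.21568009e-04]), 'joint_efforts': array([ 8.57276555e-04, -4.31233120e+01, -2.44215077e+01,  7.19149341e-02,
        5.59598836e-02, -1.29457976e-04]), 'tool_pos': array([ 0.1302728 , -0.5081932 ,  0.24305746]), 'tool_rot': array([-1.57058534e+00,  1.49970933e-03, -1.32003238e+00]), 'contact_force': array([-0.01662028,  0.16342775, -0.29571864]), 'torque': array([-0.00616875, -0.03860698,  0.0058344 ]), 'opening': 0.0916959816645786}
0.017
scene {'fx': 553.3880156234621, 'fy': 553.3880156234621, 'cx': 323.4219438916939, 'cy': 248.0269904458317, 'xyz': array([ 1.28623582, -0.90231092,  1.01894683]), 'rotation': array([-2.2480541 ,  0.01112462,  0.63520797])}
side {'fx': 578.2382286517225, 'fy': 578.2382286517225, 'cx': 324.08162476712926, 'cy': 246.57935514535723, 'xyz': array([0.50988382, 1.16670747, 0.95049861]), 'rotation': array([-2.20920453,  0.01065334, -3.08947773])}
{'fx': 383.1515585508916, 'fy': 383.1515585508916, 'cx': 319.3011892731012, 'cy': 236.58325227868116, 'mount': array([[ 9.99999913e-01,  4.15938593e-04, -7.23024462e-06,
         1.84386944e-04],
       [ 1.35553442e-04, -3.09367502e-01,  9.50942548e-01,
        -1.40545546e-01],
       [ 3.93296903e-04, -9.50942467e-01, -3.09367531e-01,
         8.46868476e-02],
       [ 0.00000000e+00,  0.00000000e+00,  0.00000000e+00,
         1.00000000e+00]])}
```

View pics/scene0.png

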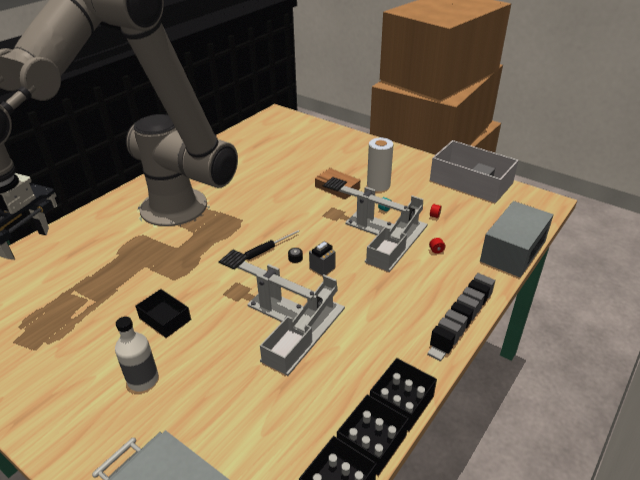

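View pics/side0.png

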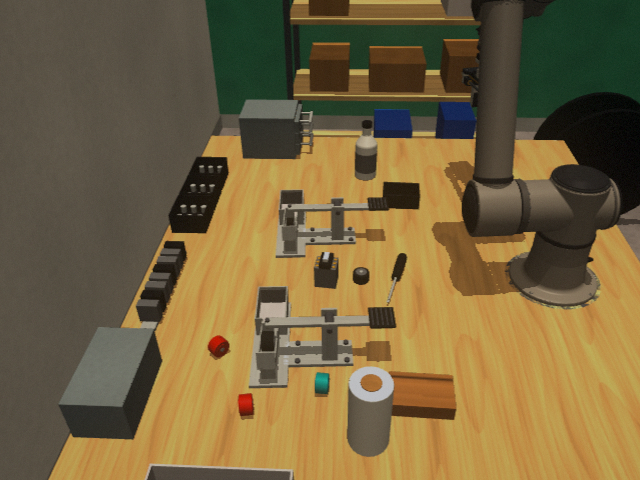

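View pics/wrist0.png

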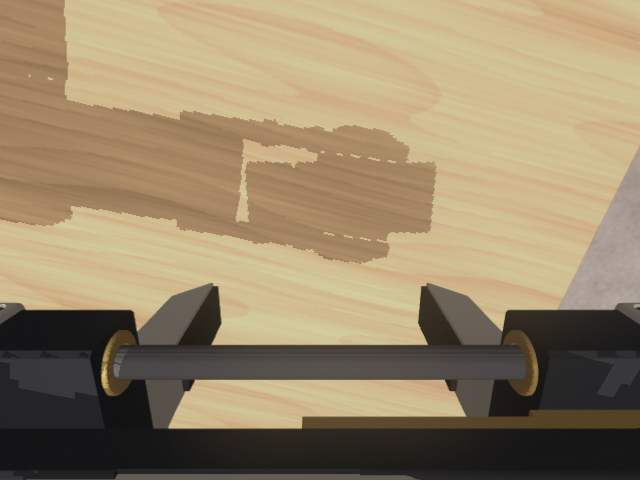

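```bash
cat > h.py <<'E'
import numpy as np,cv2
from scipy.spatial.transform import Rotation as R
from cell import get_calibration
def cloud(n,d):
    c=get_calibration(n); v,u=np.mgrid[:480,:640]
    P=np.stack([(u-c['cx'])/c['fx']*d,(v-c['cy'])/c['fy']*d,d],-1)
    W=P@R.from_euler('xyz',c['rotation']).as_matrix().T+c['xyz']
    W[d<=0]=np.nan
    return W
E
python3 - <<'E'
import numpy as np,cv2
from h import *
s=np.load('scene0.npz')
W=cloud('scene',s['d']); np.save('Ws.npy',W)
t=np.load('side0.npz'); V=cloud('side',t['d']); np.save('Vs.npy',V)
a=cv2.resize(s['p'][240:375,215:350,::-1],(400,400),interpolation=cv2.INTER_CUBIC)
b=cv2.resize(s['p'][170:275,325:430,::-1],(400,400),interpolation=cv2.INTER_CUBIC)
cv2.imwrite('pics/z1.png',np.hstack([a,b]))
a=cv2.resize(t['p'][185:265,270:390,::-1],(400,300),interpolation=cv2.INTER_CUBIC)
b=cv2.resize(t['p'][280:390,245:400,::-1],(400,300),interpolation=cv2.INTER_CUBIC)
cv2.imwrite('pics/z2.png',np.hstack([a,b]))
for X,n in ((W,'scene'),(V,'side')):
    print(n,'bench z',np.nanmedian(X[...,2][(abs(X[...,2])<.02)]))
for (n,X,u,v) in [('A paddle scene',W,232,259),('B paddle scene',W,335,184),('A side',V,378,204),('B side',V,381,318)]:
    print(n,X[v,u])
E
```

```text
scene bench z -0.000506734420819499
side bench z -8.169553310966027e-05
A paddle scene [ 0.44218419 -0.17014609  0.10880056]
B paddle scene [0.45212818 0.27186746 0.11160255]
A side [ 0.44257223 -0.15560583  0.11427535]
B side [0.44600494 0.28138768 0.10994952]
```

View pics/z1.png

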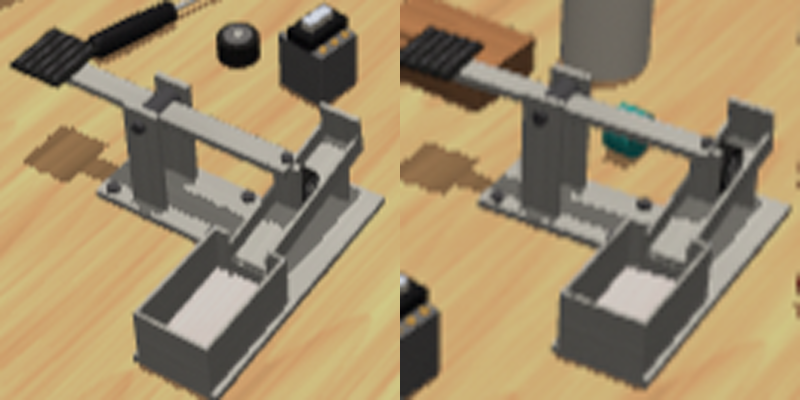

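View pics/z2.png

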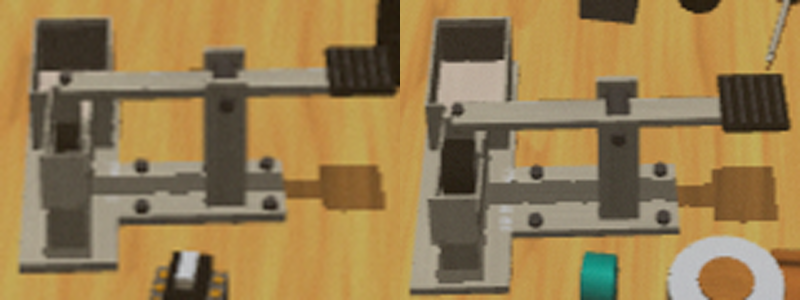

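```bash
python3 - <<'E'
import numpy as np,cv2
from h import *
W=np.load('Ws.npy');V=np.load('Vs.npy');s=np.load('scene0.npz')['p'];t=np.load('side0.npz')['p']
# wheels: dark pixels in lane, side view
for n,(v0,v1,u0,u1) in {'A':(210,245,280,305),'B':(325,362,255,280)}.items():
    P=V[v0:v1,u0:u1].reshape(-1,3);c=t[v0:v1,u0:u1].reshape(-1,3).max(1)
    k=(c<60)&(P[:,2]>.05); print(n,'dark',k.sum(),np.nanmin(P[k],0),np.nanmax(P[k],0),np.nanmedian(P[k],0))
for nm,X,I in (('scene',W,s),('side',V,t)):
  for n,(cx,cy) in {'A':(.445,-.16),'B':(.45,.277)}.items():
    g=I.max(-1)
    k=(abs(X[...,2]-.111)<.008)&(abs(X[...,0]-cx)<.06)&(abs(X[...,1]-cy)<.06)&(g<90)
    P=X[k][:,:2].astype(np.float32)
    r=cv2.minAreaRect(P*1000); print(nm,n,k.sum(),r,'z',np.median(X[k][:,2]))
    # axle beam direction: grey rocker z~.1-.12
    k=(abs(X[...,2]-.112)<.007)&(X[...,0]>cx+.045)&(X[...,0]<cx+.26)&(abs(X[...,1]-cy)<.06)&(g>90)
    P=X[k][:,:2].astype(np.float32)
    if len(P)>20: print('  beam',len(P),cv2.fitLine(P,cv2.DIST_HUBER,0,.01,.01).ravel())
# bystander near B
for nm,X in (('scene',W),('side',V)):
  m=(X[...,2]>.02)&(abs(X[...,0]-.42)<.17)&(abs(X[...,1]-.30)<.2)
  H=np.zeros((20,18))
  for x,y,z in X[m]:
    i=int((y-.10)/.02);j=int((x-.25)/.02)
    if 0<=i<20 and 0<=j<18: H[i,j]=max(H[i,j],z)
  print(nm,'rows y .10.., cols x .25..'); print((H*1000).astype(int))
E
```

```text
A dark 47 [ 0.670367   -0.13645008  0.06186821] [ 0.68806198 -0.11188729  0.0817187 ] [ 0.67971762 -0.12372136  0.07403923]
B dark 248 [0.66803961 0.30431667 0.05948269] [0.69721231 0.34259552 0.09399692] [0.68105239 0.33185012 0.08460638]
scene A 316 ((446.695556640625, -167.95188903808594), (57.744632720947266, 62.61686325073242), 4.708479881286621) z 0.11053313962907457
  beam 214 [ 0.9978501   0.06553689  0.5803816  -0.16050284]
scene B 205 ((458.6162414550781, 275.9645690917969), (81.0683364868164, 66.67817687988281), 5.192469596862793) z 0.1100174150896932
  beam 99 [0.9990681  0.0431621  0.57440674 0.2820785 ]
side A 254 ((457.5314025878906, -164.1163787841797), (85.00971221923828, 64.1617431640625), 6.18067741394043) z 0.11084253186723036
  beam 167 [ 0.99494     0.10047075  0.57368785 -0.15740174]
side B 520 ((460.11065673828125, 279.98822021484375), (81.70352935791016, 61.89904022216797), 4.222019672393799) z 0.11083066046571127
  beam 353 [0.99721944 0.07452085 0.58396083 0.28865436]
scene rows y .10.., cols x .25..
[[  0   0   0   0   0   0   0   0   0   0   0   0   0   0
[... 2276 characters left out ...]
  0   0 119 119 108   0]
 [  0   0   0   0   0   0   0   0   0   0   0   0   0   0   0   0   0   0]
 [  0   0   0   0   0   0   0  34  36   0   0   0   0   0   0   0   0   0]
 [  0   0  40  41  39  39  39  40  39   0   0   0   0   0   0  43  42   0]
 [  0   0  39  40  39  40  40  39  39   0   0   0   0   0   0  45  45   0]
 [  0   0  37  39  40  40  39  39  38   0   0   0   0   0   0  38  33   0]
 [  0   0  40  40  40  39  40  39  39   0   0   0   0   0   0   0   0   0]
 [  0   0  39  38  39  39  40  38  38   0 158 158   0   0   0   0   0   0]
 [  0   0   0   0   0   0   0   0   0 162 163 163 162   0   0   0   0   0]
 [  0   0   0   0   0   0   0   0   0 163 164 163 163 120   0   0   0   0]]
```

B (left, y≈0.28) holds the large wheel: its top reads 94 mm against 82 mm for A. Its paddle centre is near (0.446, 0.278), and the fixture yaw is about 0.065. I'll go over there at safe height, by way of the front of the robot, with the fingers shut.

```bash
python3 -m creep '[{"dx":-0.06,"dz":0.08,"gripper":0},{"dx":-0.1,"dz":0.13,"gripper":0},{"dx":-0.14,"dz":0.18,"gripper":0},{"dx":-0.316,"dz":0.411,"gripper":0},{"dx":-0.316,"dz":0.411,"gripper":0},{"dx":-0.316,"dz":0.411,"gripper":0},{"dx":-0.316,"dz":0.411,"gripper":0},{"dx":-0.316,"dz":0.411,"gripper":0},{"dx":-0.316,"dz":0.411,"gripper":0},{"dx":-0.316,"dz":0.411,"gripper":0},{"dx":-0.5,"dz":0.45,"gripper":0},{"dx":-0.5,"dz":0.45,"gripper":0},{"dx":-0.5,"dz":0.45,"gripper":0},{"dx":-0.684,"dz":0.496,"ry":0.186,"gripper":0},{"dx":-0.684,"dz":0.496,"ry":0.186,"gripper":0},{"dx":-0.684,"dz":0.496,"ry":0.186,"gripper":0},{"dx":-0.684,"dz":0.496,"ry":0.186,"gripper":0},{"dx":-0.684,"dz":0.496,"ry":0.186,"gripper":0},{"dx":-0.684,"dz":0.496,"ry":0.186,"gripper":0}]' 20
python3 - <<'E'
from h import *
from cell import status, read_camera
s=status.observe();print(s)
p,d=read_camera("wrist"); cv2.imwrite("pics/wrist1.png",p[:,:,::-1]); np.savez('w1.npz',p=p,d=d,pos=s['tool_pos'],rot=s['tool_rot'])
p,d=read_camera("side"); cv2.imwrite("pics/side1.png",p[:,:,::-1])
E
```

```text
{'time': 0.15, 'qpos': array([-1.46599536e+00,  3.42539028e-01,  1.52481311e+00, -1.11953940e-05,
        1.27540933e+00, -1.45995736e-01]), 'qvel': array([ 0.00062921, -0.00101613, -0.00401324, -0.00195503,  0.00159028,
        0.00117664]), 'joint_efforts': array([ 6.36673049e-04, -4.31469977e+01, -2.44354320e+01,  7.17072166e-02,
        5.37694443e-02, -8.44617193e-05]), 'tool_pos': array([ 0.13028149, -0.50827177,  0.24321146]), 'tool_rot': array([-1.57063688e+00,  1.15793941e-03, -1.31999627e+00]), 'contact_force': array([-0.14859866, -0.47681955, -0.69697613]), 'torque': array([-0.01360998, -0.01804281, -0.04885637]), 'opening': 0.0919012123852005}invalid input at $[0]: expected keys dx, dy, dz, rx, ry, rz, gripper
```

View pics/wrist1.png

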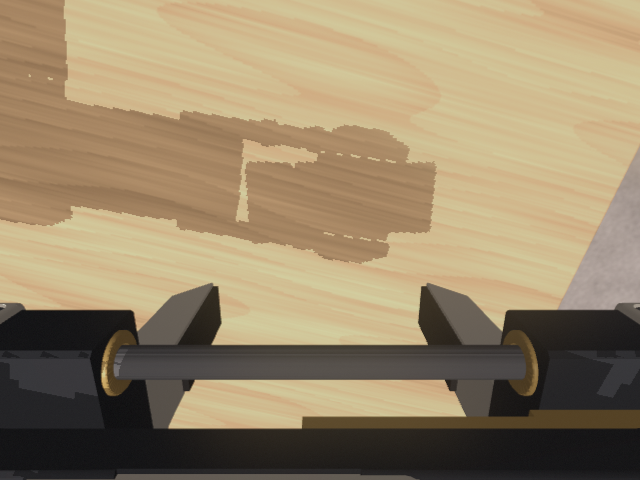

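View pics/side1.png

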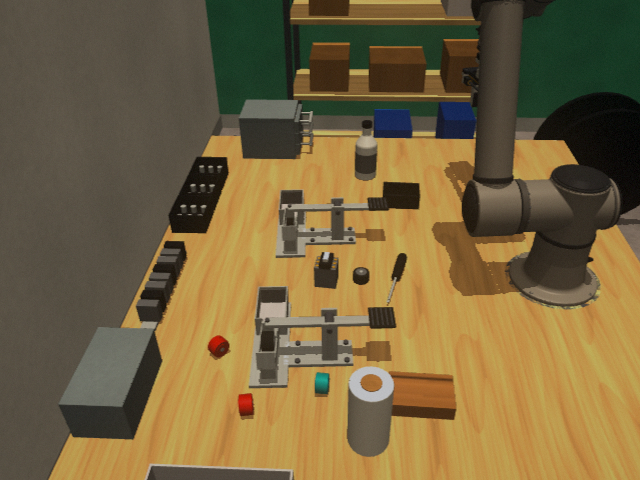

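Nothing moved: the views match the first ones. The call was refused because every row needs all seven keys, so I'll give them in full.

```bash
python3 -m creep '[{"dx":-0.04,"dy":0,"dz":0.05,"rx":0,"ry":0,"rz":0,"gripper":0},{"dx":-0.316,"dy":0,"dz":0.411,"rx":0,"ry":0,"rz":0,"gripper":0},{"dx":-0.316,"dy":0,"dz":0.411,"rx":0,"ry":0,"rz":0,"gripper":0},{"dx":-0.316,"dy":0,"dz":0.411,"rx":0,"ry":0,"rz":0,"gripper":0},{"dx":-0.316,"dy":0,"dz":0.411,"rx":0,"ry":0,"rz":0,"gripper":0},{"dx":-0.316,"dy":0,"dz":0.411,"rx":0,"ry":0,"rz":0,"gripper":0},{"dx":-0.316,"dy":0,"dz":0.411,"rx":0,"ry":0,"rz":0,"gripper":0},{"dx":-0.316,"dy":0,"dz":0.411,"rx":0,"ry":0,"rz":0,"gripper":0},{"dx":-0.316,"dy":0,"dz":0.411,"rx":0,"ry":0,"rz":0,"gripper":0},{"dx":-0.316,"dy":0,"dz":0.411,"rx":0,"ry":0,"rz":0,"gripper":0},{"dx":-0.684,"dy":0,"dz":0.496,"rx":0,"ry":0.186,"rz":0,"gripper":0},{"dx":-0.684,"dy":0,"dz":0.496,"rx":0,"ry":0.186,"rz":0,"gripper":0},{"dx":-0.684,"dy":0,"dz":0.496,"rx":0,"ry":0.186,"rz":0,"gripper":0},{"dx":-0.684,"dy":0,"dz":0.496,"rx":0,"ry":0.186,"rz":0,"gripper":0},{"dx":-0.684,"dy":0,"dz":0.496,"rx":0,"ry":0.186,"rz":0,"gripper":0},{"dx":-0.684,"dy":0,"dz":0.496,"rx":0,"ry":0.186,"rz":0,"gripper":0},{"dx":-0.684,"dy":0,"dz":0.496,"rx":0,"ry":0.186,"rz":0,"gripper":0},{"dx":-0.684,"dy":0,"dz":0.496,"rx":0,"ry":0.186,"rz":0,"gripper":0}]' 20
python3 - <<'E'
from h import *
from cell import status, read_camera
s=status.observe();print(s['time'],s['tool_pos'],s['tool_rot'],s['contact_force'],s['opening'],s['qpos'])
p,d=read_camera("wrist"); cv2.imwrite("pics/wrist2.png",p[:,:,::-1]); np.savez('w1.npz',p=p,d=d,pos=s['tool_pos'],rot=s['tool_rot'])
p,d=read_camera("side"); cv2.imwrite("pics/side2.png",p[:,:,::-1])
E
```

```text
time: 2.5
tool_pos: [0.4411, 0.2762, 0.2434]
tool_rot: [-1.571, -0.001, -1.506]
contact_force: [-0.0, 0.2, -0.1]
opening: 0.0006
2.5 [0.44113407 0.27621332 0.24341208] [-1.57133136e+00 -9.68287514e-04 -1.50573407e+00] [-0.01353184  0.23589594 -0.07082394] 0.0006240609486757397 [ 4.12525576e-01  3.34514475e-01  1.53612631e+00 -7.62050699e-04
  1.27178472e+00  1.91848469e+00]
```

View pics/wrist2.png

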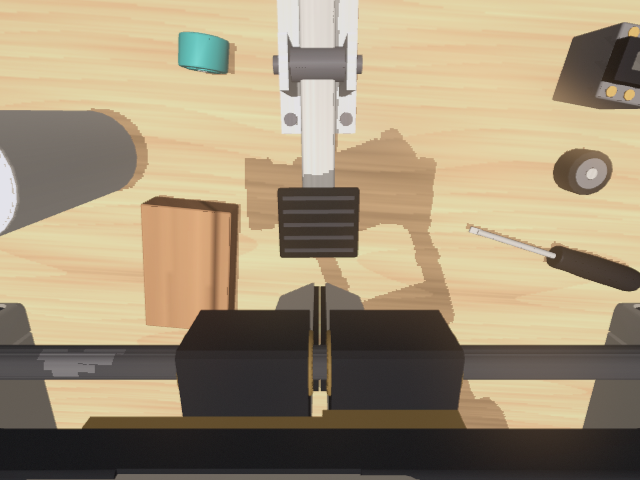

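View pics/side2.png

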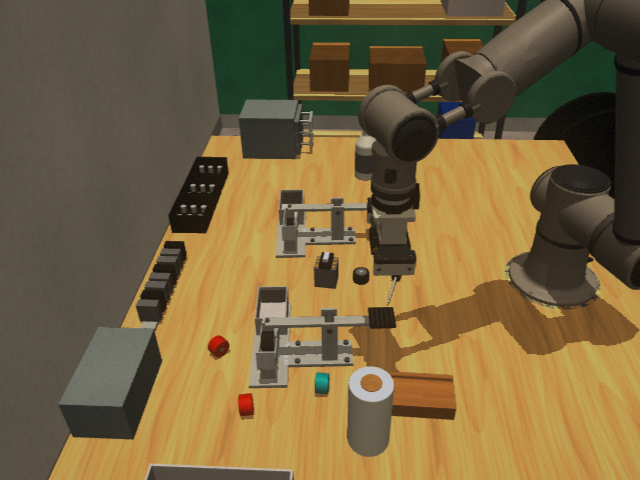

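The wrist view shows the paddle at u 278–358, v 187–257, square to the tool. I'll measure it in the tool frame.

```bash
python3 - <<'E'
from h import *
w=np.load('w1.npz');c=get_calibration('wrist');d=w['d'];M=c['mount']
v,u=np.mgrid[:480,:640]
P=np.stack([(u-c['cx'])/c['fx']*d,(v-c['cy'])/c['fy']*d,d],-1)@M[:3,:3].T+M[:3,3]
Q=P@R.from_euler('xyz',w['rot']).as_matrix().T+w['pos']
m=np.zeros(d.shape,bool);m[180:262,265:370]=1
k=m&(abs(Q[...,2]-.111)<.01)&(w['p'].max(-1)<90)
for n,X in(('tool',P),('world',Q)):
    print(n,k.sum(),np.percentile(X[k],[1,50,99],axis=0))
b=(abs(Q[...,2]-.108)<.01)&(u>290)&(u<345)&(v<185)&(v>60)
print('beam tool x,z',cv2.fitLine(P[b][:,[2,0]].astype(np.float32),cv2.DIST_HUBER,0,.01,.01).ravel())
E
```

```text
tool 4490 [[-0.02971554  0.13084989 -0.01971008]
 [-0.00085993  0.13261282  0.00823572]
 [ 0.02801242  0.13439951  0.03234988]]
world 4490 [[0.42090019 0.24824049 0.10901202]
 [0.4492756  0.27746855 0.11079326]
 [0.47393306 0.30661979 0.11255564]]
beam tool x,z [ 0.99999213 -0.00396991  0.08029962 -0.00103262]
```

```bash
python3 -m creep '[{"dx":-0.001,"dy":0.05,"dz":0.001,"rx":0,"ry":0,"rz":0,"gripper":0},{"dx":-0.001,"dy":0.095,"dz":0.001,"rx":0,"ry":0,"rz":0,"gripper":0},{"dx":-0.001,"dy":0.11,"dz":0.001,"rx":0,"ry":0,"rz":0,"gripper":0},{"dx":-0.001,"dy":0.12,"dz":0.001,"rx":0,"ry":0,"rz":0,"gripper":0},{"dx":-0.001,"dy":0.128,"dz":0.001,"rx":0,"ry":0,"rz":0,"gripper":0},{"dx":-0.001,"dy":0.136,"dz":0.001,"rx":0,"ry":0,"rz":0,"gripper":0},{"dx":-0.001,"dy":0.144,"dz":0.001,"rx":0,"ry":0,"rz":0,"gripper":0},{"dx":-0.001,"dy":0.152,"dz":0.001,"rx":0,"ry":0,"rz":0,"gripper":0},{"dx":-0.001,"dy":0.152,"dz":0.001,"rx":0,"ry":0,"rz":0,"gripper":0},{"dx":-0.001,"dy":0.152,"dz":0.001,"rx":0,"ry":0,"rz":0,"gripper":0},{"dx":-0.001,"dy":0.152,"dz":0.001,"rx":0,"ry":0,"rz":0,"gripper":0},{"dx":-0.001,"dy":0.152,"dz":0.001,"rx":0,"ry":0,"rz":0,"gripper":0},{"dx":-0.001,"dy":0.152,"dz":0.001,"rx":0,"ry":0,"rz":0,"gripper":0},{"dx":-0.001,"dy":0.152,"dz":0.001,"rx":0,"ry":0,"rz":0,"gripper":0},{"dx":-0.001,"dy":0.152,"dz":0.001,"rx":0,"ry":0,"rz":0,"gripper":0},{"dx":-0.001,"dy":0.152,"dz":0.001,"rx":0,"ry":0,"rz":0,"gripper":0}]'
python3 - <<'E'
from h import *
from cell import read_camera
p,d=read_camera("scene");a=cv2.resize(p[150:290,310:450,::-1],(400,400),interpolation=cv2.INTER_CUBIC)
p,d=read_camera("side");b=cv2.resize(p[270:410,240:400,::-1],(400,400),interpolation=cv2.INTER_CUBIC)
cv2.imwrite("pics/press.png",np.hstack([a,b]))
E
```

```text
time: 4.6
tool_pos: [0.4432, 0.2789, 0.0926]
tool_rot: [-1.567, 0.001, -1.506]
contact_force: [1.4, -0.6, 5.0]
opening: 0.0008
```

View pics/press.png

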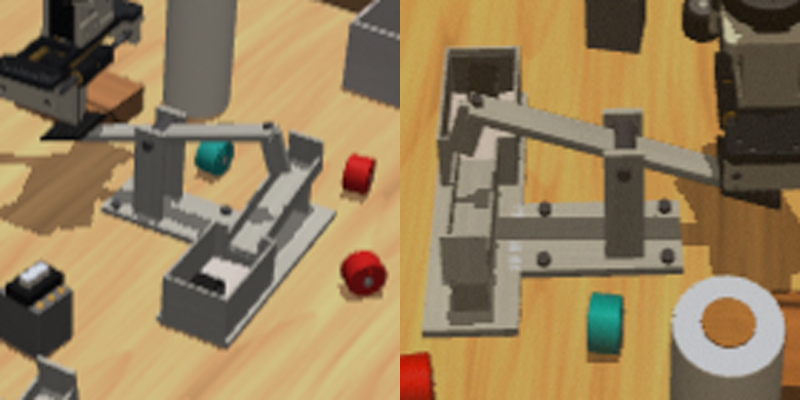

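The gate is up and the wheel is in the tray: the dark blob is at (210,282) in the left crop, and the lane is empty. Next I'll ease the paddle up, then retreat.

```bash
python3 -m creep '[{"dx":0,"dy":-0.008,"dz":0,"rx":0,"ry":0,"rz":0,"gripper":0},{"dx":0,"dy":-0.016,"dz":0,"rx":0,"ry":0,"rz":0,"gripper":0},{"dx":0,"dy":-0.024,"dz":0,"rx":0,"ry":0,"rz":0,"gripper":0},{"dx":0,"dy":-0.032,"dz":0,"rx":0,"ry":0,"rz":0,"gripper":0},{"dx":0,"dy":-0.042,"dz":0,"rx":0,"ry":0,"rz":0,"gripper":0},{"dx":0,"dy":-0.07,"dz":0,"rx":0,"ry":0,"rz":0,"gripper":0},{"dx":0,"dy":-0.12,"dz":0,"rx":0,"ry":0,"rz":0,"gripper":0},{"dx":0,"dy":-0.15,"dz":0,"rx":0,"ry":0,"rz":0,"gripper":0},{"dx":0,"dy":-0.15,"dz":0,"rx":0,"ry":0,"rz":0,"gripper":0},{"dx":0,"dy":-0.15,"dz":0,"rx":0,"ry":0,"rz":0,"gripper":0},{"dx":0,"dy":-0.15,"dz":0,"rx":0,"ry":0,"rz":0,"gripper":0}]'
python3 - <<'E'
from h import *
from cell import read_camera,status
p,d=read_camera("scene");a=cv2.resize(p[150:290,310:450,::-1],(400,400),interpolation=cv2.INTER_CUBIC)
cv2.imwrite('pics/scene_end.png',p[:,:,::-1]); W=cloud('scene',d)
p0=np.load('scene0.npz')['p']
p,d=read_camera("side");b=cv2.resize(p[270:410,240:400,::-1],(400,400),interpolation=cv2.INTER_CUBIC)
cv2.imwrite("pics/end.png",np.hstack([a,b]));V=cloud('side',d)
s=status.observe();print(s['time'],s['tool_pos'],s['contact_force'],abs(s['qvel']).max())
for n,X,X0 in(('scene',W,np.load('Ws.npy')),('side',V,np.load('Vs.npy'))):
  for m,Y in(('now',X),('start',X0)):
    k=(abs(Y[...,2]-.11)<.02)&(abs(Y[...,0]-.45)<.025)&(abs(Y[...,1]-.278)<.025)
    k2=(Y[...,2]>.10)&(Y[...,2]<.16)&(Y[...,0]>.60)&(Y[...,0]<.64)&(abs(Y[...,1]-.29)<.02)
    print(n,m,'paddle z',k.sum(),np.median(Y[k][:,2]),'beam z',k2.sum(),np.median(Y[k2][:,2]))
# wheel in tray: dark pts
  q=(p if n=='side' else cv2.imread('pics/scene_end.png')).max(-1)
  k=(q<60)&(abs(X[...,0]-.685)<.06)&(abs(X[...,1]-.18)<.09)&(X[...,2]>.015)&(X[...,2]<.058)
  print(n,'dark in tray',k.sum(),np.median(X[k],0))
E
```

```text
time: 6.08
tool_pos: [0.4415, 0.2778, 0.2403]
tool_rot: [-1.573, -0.001, -1.506]
contact_force: [-0.1, 0.2, -0.9]
opening: 0.0004
6.175 [0.44166352 0.27794791 0.24060645] [-0.53180445  0.47432522 -0.12813595] 0.0043117808222553
scene now paddle z 157 0.1100097030274465 beam z 64 0.10352105517945354
scene start paddle z 153 0.1101114846571678 beam z 71 0.10354953517615972
scene dark in tray 45 [0.69930059 0.15377699 0.05205341]
side now paddle z 394 0.11074687623591001 beam z 175 0.10434410615600498
side start paddle z 389 0.110805567188769 beam z 172 0.10435585071849413
side dark in tray 352 [0.69304065 0.15297968 0.04451845]
```

View pics/end.png

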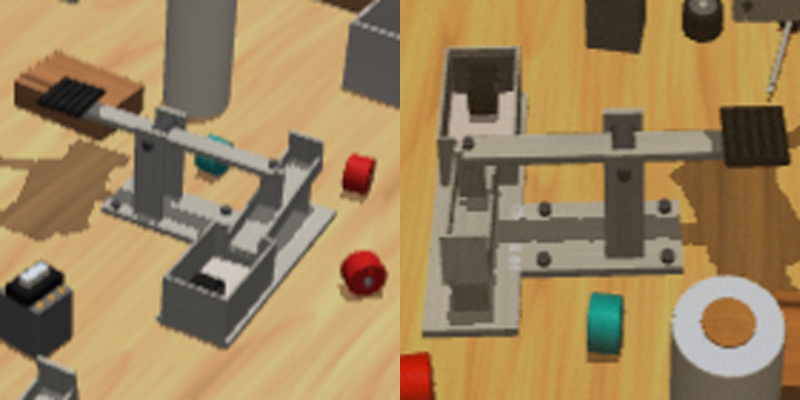

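View pics/scene_end.png

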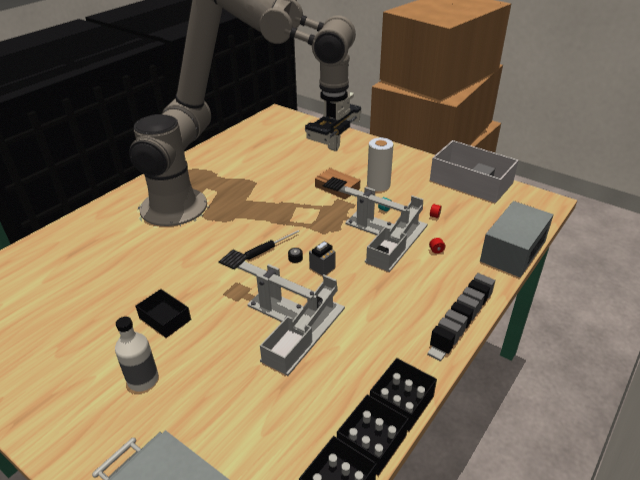

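The gate is shut, the paddle is back at its starting height, and the wheel sits in the tray at the same spot as in the previous picture. The bystanders look unmoved, so I'm handing it in.

```bash
python3 -c "
from cell import robot
print(robot.hand_in())"
```

```text
the job is handed in; nothing more can be done
None
```

The large wheel is in its catch tray, the gate is shut again and the arm is clear. I handed the job in at about 6.2 s; hand-in reports no verdict.

- **Which dispenser:** The left one (y about +0.28 m) holds the large wheel. Its wheel top read 94 mm against 82 mm for the other.
- **Press and release:** I pressed that paddle down about 37 mm with the shut fingertips, at about 5 N. The gate lifted and the wheel rolled into the tray. I then eased the paddle up and finished about 110 mm above it.
- **Last checks:** Paddle and beam heights match the start to within 0.2 mm. The wheel is in the tray, in the same spot in two pictures about 1.5 s apart. Contact force is near zero.
- **Checked by eye only:** In the last pictures the bystanders looked unmoved and the other dispenser looked untouched. I did not measure either, and I did not look again at the small wheel.
- **What failed:** My first move command was refused for missing keys, and nothing moved.
- **What disagreed:** The two cameras put the wheel's visible dark points at 52 mm and 45 mm above the bench. The 52 mm figure comes from only 45 points near the wheel's top; for a wheel standing on the tray floor the centre would be about 35 mm up, but I did not measure it.

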